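# Crank the red handwheel of a drill jig to its pointer

### The arm

A 6-joint arm with a two-finger parallel gripper is mounted at the origin on the work surface. World frame = base frame: x ahead of the robot, y to its left, z up, the work surface at z = 0. Lengths are in m, angles in rad, forces in N, time in s.
With the tool pointing down it reaches from about 0.35 to 0.975 m from the base axis. Payload 4.9 kg.
Tool frame: the origin (TCP) lies midway between the tips of the shut fingers; the grasp point (between the pads) lies manip.grip_depth behind it (manip.grip_depth is the distance from the TCP to the grasp point, in m); z points along the fingers, x is the direction in which the jaws open and shut, and the axes are right-handed (so a half turn about z gives the same grasp; the last joint's range is limited). The gripper opens to 85 mm and grips with 20 to 120 N. Pads are 22 mm wide; open, the fingers measure 114 mm over their backs; the gripper's body (76 mm by 85 mm) begins 54 mm behind the grasp point. The pads swing forward as they close: fully open they stand 13 mm farther back than shut.
Start: joints at [1.026, 0.053, 1.613, -0, 1.476, -0.119], TCP at [0.258, 0.569, 0.231] pointing down, gripper open.
Joint ranges: [-3.01, 3.01], [-1.01, 2.22], [0.06, 2.58], [-1.02, 4.17], [0.09, 2.62], [-3.14, 3.14]. Speed limits (rad/s): [2.57, 2.57, 3.14, 3.14, 3.14, 3.14].

### API

Orientations are given as a unit quaternion [w, x, y, z].
In Python, from plant import state, grab_frame, ticket, manip gives the robot as it stands.
- The arm moves only by the tool carry_out, never from a script. Its argument "moves" is a list that holds one entry, the list of rows, each a list of 7 numbers: the turn, a rotation vector about the tool's x, y, z each as a share of 5 degrees, from -1 to 1, then the shift along the tool's x, y, z each as a share of 0.04 m, from -1 to 1, then the gripper command: -1 is shut, 1 is fully open, values between are in proportion. A call has 1 to 8 rows; each row shifts and turns the commanded pose from where the row before left it, along the tool's axes as they then stand; what a row does not reach is not made up. A row lasts 1/12 s, in which the tool goes at most 41.7 mm and 7.16 degrees, less where a joint would pass 70% of its speed; a pose out of reach is approached as far as the arm can. A call with a number of a shift or a turn outside -1 to 1 is refused whole. A call with a gripper value outside its range is refused whole. The fingers move at their own pace and stop on an object; the grip force is fixed at half the most. Time passes only in rows, so rows that do not move let the fingers close. It gives the time, the measured TCP pose, the force and the opening at its end, in the units of the state.
- state(): the state, without advancing time (a new reading comes with each control period).
- grab_frame(name): name is "scene" or "top" or "wrist"; returns a dict with "frame" (384x512x3 uint8, red, green, blue), "z_map" (384x512 float32, m along the optical axis (not along the pixel's ray), 0 where there is no reading), "K" (3x3 intrinsics, pixels), "world_from_camera" (4x4, takes a point from camera to world coordinates); the wrist camera has in their place "hand_eye" (4x4, takes a point from camera to tool coordinates, whose origin is the TCP and whose axes are the tool frame's). Camera axes: x right, y down, z forward; pixel columns grow to the right and rows downward; lengths in m; the calibration is good to about 2 mm. A picture is of the moment at which its call begins: read the wrist's pose just before it.
- ticket.job_done(): hands the job in, once; it reports no verdict.
The state is a dict: "time": time; "joint_pos": joint angles; "joint_vel": joint speeds; "joint_efforts": joint torques, N m; "tool_pos": TCP position; "tool_rot": TCP orientation; "contact_force": force on the tool from outside, world axes, zero at the start; "ft_torque": the same for the moment, N m; "gripper_width": opening from 0.0 (shut) to 1.0 (fully open).
Only numpy, scipy, OpenCV 4.12 (cv2) and the standard library are available. Lean on these libraries where they do the work, as an engineer would, in place of code of your own. Each camera call takes 0.05 s, during which the arm holds its last target.

### The job

Two small drill jigs stand on the motorcycle workshop's bench, each with a flat handwheel that has an upright black crank handle. Crank the red handwheel clockwise (seen from above) by its handle until the white line on its spoke, which lies under the handle, meets the yellow pointer, so that the white fork end on the slide sits under the drill guide; then let go. Leave the blue handwheel as it is set.

Things in the scene. Friction and masses are not known exactly. Their poses are not given: they have to be found in the camera images.
- red_wheel (a joint): angle of the red handwheel in rad about its vertical axis, growing clockwise seen from above; 0 when the white line and the handle stand at the yellow pointer. It starts between -4.2 and -2.2; stops lie at -4.9 and +0.9. The wheel turns with light friction (about 2 N at the handle, measured along its circle), stays where it is left, and drives the slide behind it 12 mm per rad.
- red_axis (a point): point on the red handwheel's vertical axis at the height of its rim's centre (85 mm over the bench). The wheel lies flat: rim circle 68 mm in radius, rim bar 16 mm thick (top at 93 mm), three flat spokes, one with a white line that ends below the handle. Its frame is that of the fixed jig: the yellow pointer stands 93 mm from the axis along this frame's -x, its top at 90 mm. The grey guide post and brass bush (140 mm high at most) stand 135 to 220 mm from the axis along +x.
- red_handle (a point): centre (half-way up) of the red handwheel's crank handle: an upright black round sleeve, 24 mm across and 65 mm tall, from 100 to 165 mm over the bench, standing on the rim 68 mm from the axis. The sleeve spins freely on its pin, so a gripper holding it may keep its orientation while it is carried round the circle.
- blue_handle (a point): centre of the same kind of handle on the blue handwheel of the other jig, which is built alike; the axes of the two wheels are at least 0.3 m apart. Not to be moved.

How it is judged:
By the outcome, as a careful person would: the job done as asked, in the order asked, and still so for the second after the job is handed in, with the robot touching nothing.
It also fails if it takes over 42 s, if anything falls off the work surface, if the arm or the gripper's body presses on something with over 40 N, if the wrist force passes 120 N, or if a joint passes its speed limit or range.

## Working session

There is one attempt and no reset: what is moved stays moved. The work goes in short steps, Python scripts to look and compute and a tool call to move; the robot and the scene stay as the last step left them, time stands still between calls to the robot, and variables do not carry over. Pictures are saved under pics/ and viewed, and the job is handed in when it is done.

Besides the shell and the picture viewer there is one more tool, called after "Request:" in YAML: its name, and indented under it one key for each argument. carry_out: Moves the arm, as the interface text tells. Shift numbers are shares of 0.04 m and turn numbers shares of 5 degrees, none past 1 either way. Its arguments: {"type":"object","properties":{"moves":{"type":"array"}},"required":["moves"]}

```bash
ls; mkdir -p pics
python3 - <<'E'
from plant import state, grab_frame, manip
import cv2,numpy as np
s=state();print(s); print([ (k,getattr(manip,k)) for k in dir(manip) if k[0]!='_'])
for n in("scene","top"):
    f=grab_frame(n); cv2.imwrite(f"pics/{n}0.png",f["frame"][:,:,::-1]); np.savez(f"/tmp/{n}0.npz",**f)
    print(f["K"],f["world_from_camera"])
E
```

```text
pics
{'time': 0.0, 'joint_pos': array([ 1.02599285e+00,  5.33352914e-02,  1.61429737e+00,  1.02225593e-05,
        1.47602236e+00, -1.19008239e-01]), 'joint_vel': array([ 0.00023954,  0.00160066, -0.00074273,  0.00024802,  0.00159961,
        0.00098908]), 'joint_efforts': array([ 1.23117476e-03, -3.93671143e+01, -3.70178354e+01, -6.48809373e-05,
        6.86677377e-03, -3.58735360e-05]), 'tool_pos': array([0.25782599, 0.56865052, 0.23007439]), 'tool_rot': array([ 4.47194483e-04,  8.40548789e-01,  5.41734871e-01, -9.29180738e-04]), 'contact_force': array([0.94837821, 0.07037241, 0.08843619]), 'ft_torque': array([ 0.01351584, -0.0001425 , -0.03448539]), 'gripper_width': 0.9993456192426873}
[('IKError', <class 'plant.IKError'>), ('grip_depth', 0.0187)]
[[491.38112716   0.         253.7205889 ]
 [  0.         491.38112716 193.49820055]
 [  0.           0.           1.        ]] [[-0.60707532  0.64797815 -0.45998248  0.9512241 ]
 [ 0.79462819  0.49870414 -0.34620835  0.35346752]
 [ 0.00505972 -0.57568959 -0.81765268  0.95899939]
 [ 0.          0.          0.          1.        ]]
[[446.62531248   0.         260.45011684]
 [  0.         446.62531248 190.71975059]
 [  0.           0.           1.        ]] [[-8.49631728e-03 -9.89324840e-01  1.45479116e-01  3.16055086e-01]
 [-9.99870866e-01  6.42058464e-03 -1.47318481e-02 -7.87692493e-04]
 [ 1.36405223e-02 -1.45585496e-01 -9.89251636e-01  1.15313787e+00]
 [ 0.00000000e+00  0.00000000e+00  0.00000000e+00  1.00000000e+00]]
```

View pics/scene0.png

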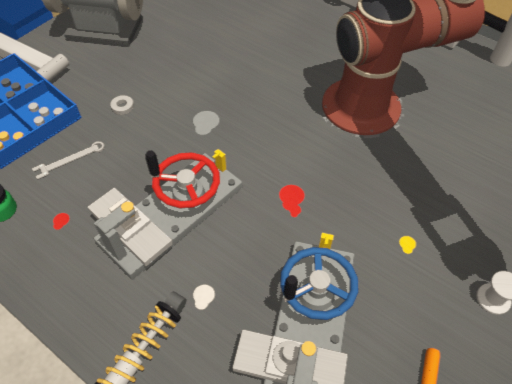

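View pics/top0.png

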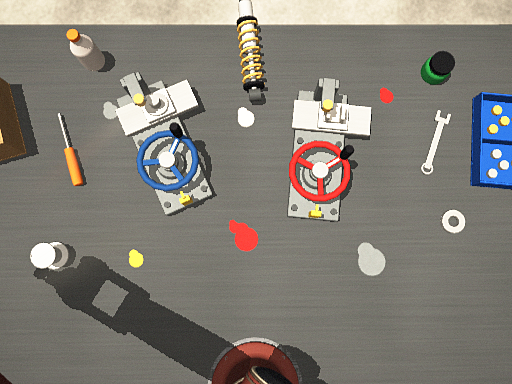

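The top view shows the red wheel centred near (320,171), its handle at (347,152) and the yellow pointer at (316,212). The blue wheel is at (167,160). Next I'll measure them.

```bash
cat > h.py <<'E'
import numpy as np,cv2
def cloud(f):
    z=f["z_map"];v,u=np.indices(z.shape);K=f["K"]
    P=np.stack([(u-K[0,2])/K[0,0]*z,(v-K[1,2])/K[1,1]*z,z],-1)
    T=f["world_from_camera"];return P@T[:3,:3].T+T[:3,3]
def analyse(f,tag=""):
    W=cloud(f);hsv=cv2.cvtColor(np.ascontiguousarray(f["frame"]),cv2.COLOR_RGB2HSV);h,s,v=hsv[...,0],hsv[...,1],hsv[...,2]
    ok=f["z_map"]>0
    X,Y,Z=W[...,0],W[...,1],W[...,2]
    rim=ok&((h<8)|(h>172))&(s>150)&(Z>.075)&(Z<.105)&(X>.3)
    p=W[rim]; c=np.median(p,0)[:2]
    from scipy.optimize import least_squares
    q=p[np.linalg.norm(p[:,:2]-c,axis=1)>.05]
    r=least_squares(lambda a:np.hypot(q[:,0]-a[0],q[:,1]-a[1])-.068,c,loss="soft_l1",f_scale=.003).x
    print(tag,"axis",r,"n",len(q),"zmax",np.percentile(q[:,2],95))
    d=np.hypot(X-r[0],Y-r[1])
    ye=ok&(h>18)&(h<35)&(s>150)&(d<.13)&(d>.075)&(Z>.05)&(Z<.11)
    pp=W[ye];pc=pp.mean(0);print("pointer",pc,len(pp),"dist",np.hypot(*(pc[:2]-r)))
    b=ok&(v<70)&(Z>.11)&(Z<.175)&(d>.04)&(d<.1)
    hp=W[b]
    if len(hp):
        top=hp[hp[:,2]>.155];print("handle all",hp.mean(0),len(hp),"top",top.mean(0) if len(top) else None,len(top), "ext",np.ptp(hp,axis=0))
        hc=(top if len(top)>4 else hp).mean(0)[:2]
        ang=lambda w:np.arctan2(*(w-r)[::-1])
        # clockwise positive
        print("az pointer",ang(pc[:2]),"az handle",ang(hc),"cw angle",(ang(pc[:2])-ang(hc)), "rad",np.hypot(*(hc-r)))
    return r,pc
E
python3 - <<'E'
from h import *
for n in("top","scene"):
    f=dict(np.load(f"/tmp/{n}0.npz"));analyse(f,n)
f=dict(np.load("/tmp/top0.npz"))["frame"][60:230,270:390,::-1]
cv2.imwrite("pics/crop0.png",cv2.resize(f,None,fx=3.5,fy=3.5,interpolation=2))
E
```

```text
top axis [ 0.52072382 -0.15911249] n 1090 zmax 0.09667615570205959
pointer [ 0.41938199 -0.14745309  0.07930846] 50 dist 0.10201033744413976
handle all [ 0.55313546 -0.2151804   0.15113487] 135 top [ 0.55521359 -0.21670524  0.16396733] 80 ext [0.02069865 0.02112039 0.05984884]
az pointer 3.0270460040080707 az handle -1.031218414155152 cw angle 4.058264418163223 rad 0.0671302405359248
scene axis [ 0.52342959 -0.15651913] n 1147 zmax 0.0947144889349256
pointer [ 0.42142176 -0.14559491  0.0756114 ] 140 dist 0.1025911107416611
handle all [ 0.55981224 -0.21224056  0.14419731] 226 top [ 0.55780446 -0.21438905  0.16198491] 85 ext [0.02308402 0.02137674 0.05690365]
az pointer 3.03490723979284 az handle -1.0347984742211649 cw angle 4.069705714014004 rad 0.06730942307021004
```

View pics/crop0.png

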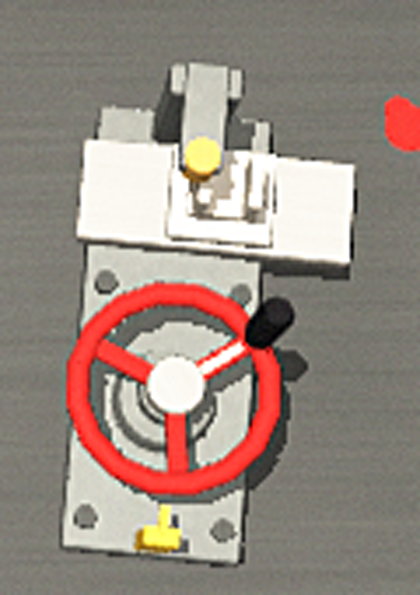

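Request:
carry_out:
  moves:
    - [[0,0,0,-0.62,0.62,-0.2,1],[0,0,0,-0.62,0.62,-0.2,1],[0,0,0,-0.62,0.62,0,1],[0,0,0,-0.62,0.62,0,1],[0,0,0,-0.62,0.62,0,1],[0,0,0,-0.62,0.62,0,1],[0,0,0,-0.62,0.62,0,1],[0,0,0,-0.62,0.62,0,1]]

```text
time: 0.77
tool_pos: [0.3568, 0.3048, 0.2468]
tool_rot: [0.0, 0.84, 0.542, -0.0]
contact_force: [1.4, -0.2, -0.3]
gripper_width: 0.997
```

Request:
carry_out:
  moves:
    - [[0,0,0,-0.62,0.62,0,1],[0,0,0,-0.62,0.62,0,1],[0,0,0,-0.62,0.62,0,1],[0,0,0,-0.62,0.62,0,1],[0,0,0,-0.62,0.62,0,1],[0,0,0,-0.62,0.62,0,1],[0,0,0,-0.62,0.62,0,1],[0,0,0,-0.62,0.62,0,1]]

```text
time: 1.43
tool_pos: [0.4556, 0.0422, 0.247]
tool_rot: [-0.0, 0.841, 0.542, -0.0]
contact_force: [1.1, 0.1, -0.5]
gripper_width: 1.0
```

Request:
carry_out:
  moves:
    - [[0,0,0,-0.62,0.62,0,1],[0,0,0,-0.62,0.62,0,1],[0,0,0,-0.62,0.62,0,1],[0,0,0,-0.62,0.62,0,1],[0,0,0,-0.62,0.62,0,1],[0,0,0,-0.62,0.62,0,1],[0,0,0,-0.62,0.62,0,1],[0,0,0,0,0,0,1]]

```text
time: 2.1
tool_pos: [0.5426, -0.1907, 0.2462]
tool_rot: [0.0, 0.842, 0.54, -0.001]
contact_force: [0.0, 0.4, 0.2]
gripper_width: 0.998
```

Run:
```python
from h import *
from plant import state,grab_frame
from scipy.spatial.transform import Rotation as R
s=state();f=grab_frame("wrist")
q=s["tool_rot"];T=np.eye(4);T[:3,:3]=R.from_quat([*q[1:],q[0]]).as_matrix();T[:3,3]=s["tool_pos"]
f["world_from_camera"]=T@f["hand_eye"]
print(s["time"],s["tool_pos"],s["joint_pos"]);print(f["hand_eye"].round(3))
cv2.imwrite("pics/w1.png",f["frame"][:,:,::-1]);np.savez("/tmp/w1.npz",**f)
try: analyse(f,"wrist")
except Exception as e: print(e)
f=grab_frame("top");cv2.imwrite("pics/t1.png",f["frame"][:,:,::-1])
```

```text
2.1 [ 0.54260935 -0.19070919  0.24615325] [-0.46646462 -0.07353434  1.71345181 -0.00181491  1.50203388 -1.60647797]
[[ 1.     0.     0.001  0.   ]
 [-0.     0.964  0.266 -0.067]
 [-0.001 -0.266  0.964 -0.142]
 [ 0.     0.     0.     1.   ]]
wrist axis [ 0.51933372 -0.15957775] n 4823 zmax 0.0932492126541977
pointer [nan nan nan] 0 dist nan
handle all [ 0.5514281  -0.21471672  0.15196929] 749 top [ 0.55358904 -0.21632548  0.16270791] 453 ext [0.02020462 0.02075202 0.05566379]
az pointer nan az handle -1.0277031457501173 cw angle nan rad 0.06628523408996592h.py:18: RuntimeWarning: Mean of empty slice.
  pp=W[ye];pc=pp.mean(0);print("pointer",pc,len(pp),"dist",np.hypot(*(pc[:2]-r)))
  ret = um.true_divide(
```

View pics/w1.png

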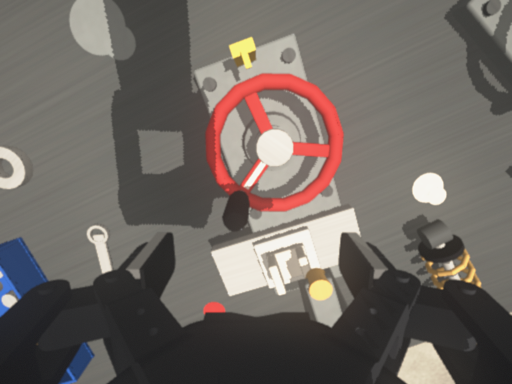

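The wrist view has the handle at (237,210) and agrees with the other cameras to within 3 mm. I'll align over it, descend and close.

Request:
carry_out:
  moves:
    - [[0,0,0,-0.45,0.55,0,1],[0,0,0,0,0,0.2,1],[0,0,0,0,0,0.6,1],[0,0,0,0,0,0.6,1],[0,0,0,0,0,0.6,1],[0,0,0,0,0,0.6,1],[0,0,0,0,0,0.6,1],[0,0,0,0,0,0,1]]

```text
time: 2.87
tool_pos: [0.5506, -0.2078, 0.113]
tool_rot: [-0.005, 0.84, 0.542, -0.003]
contact_force: [-0.5, 1.7, -1.7]
gripper_width: 1.0
```

Request:
carry_out:
  moves:
    - [[0,0,0,0,0,0,0],[0,0,0,0,0,0,-0.5],[0,0,0,0,0,0,-1],[0,0,0,0,0,0,-1],[0,0,0,0,0,0,-1],[0,0,0,0,0,0,-1],[0,0,0,0,0,0,-1],[0,0,0,0,0,0,-1]]

```text
time: 3.53
tool_pos: [0.556, -0.2125, 0.1218]
tool_rot: [0.002, 0.841, 0.542, 0.001]
contact_force: [-0.1, -1.3, 5.7]
gripper_width: 0.263
```

Run:
```python
from h import *
from plant import state,grab_frame
f=grab_frame("scene");cv2.imwrite("pics/s2.png",cv2.resize(f["frame"][90:290,60:300,::-1],None,fx=2.5,fy=2.5));
print(state())
```

```text
{'time': 3.5833, 'joint_pos': array([-4.89810884e-01,  7.12393003e-02,  1.78211392e+00, -4.33539912e-04,
        1.28366318e+00, -1.63443825e+00]), 'joint_vel': array([ 0.00021553,  0.00030026, -0.00081058, -0.00089314,  0.00163133,
       -0.00172417]), 'joint_efforts': array([ 9.89476517e-01, -3.39971173e+01, -3.07826149e+01,  4.46678046e-01,
        1.87231782e-01, -7.44500110e-03]), 'tool_pos': array([ 0.55606673, -0.21250927,  0.12186885]), 'tool_rot': array([0.00209975, 0.84061497, 0.54162827, 0.00093266]), 'contact_force': array([-0.43175818, -1.27800603,  5.88454217]), 'ft_torque': array([-0.3666747 ,  0.02820421, -0.04296702]), 'gripper_width': 0.26589794500830566}
```

View pics/s2.png

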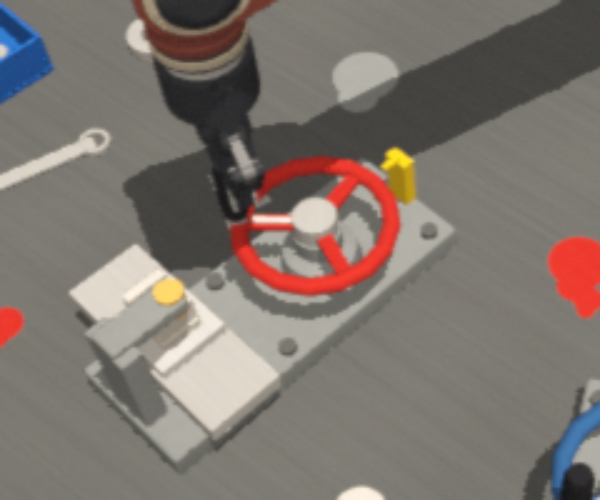

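Gripped: the opening is about 22.6 mm on the 24 mm sleeve. Next, the arc rows in tool axes.

```bash
cat > arc.py <<'E'
import sys
from h import *
from plant import state
from scipy.spatial.transform import Rotation as R
def arc(a1,n,a0=None,ax=(.521,-.158),r=.068):
    s=state();q=s["tool_rot"];M=R.from_quat([*q[1:],q[0]]).as_matrix()
    p=s["tool_pos"][:2]-ax;a=np.arctan2(p[1],p[0]);a=a-2*np.pi if a>0.5 else a
    print("tcp az",a,"r",np.hypot(*p),"F",s["contact_force"].round(1),"remaining to -3.25:",a+3.25)
    a0=a if a0 is None else a0
    t=np.linspace(a0,a1,n+1);P=np.c_[r*np.cos(t),r*np.sin(t),0*t]
    print((np.diff(P,axis=0)@M/.04).round(3))
E
python3 -c "
from arc import *
arc(-3.25,22,-1.03)"
```

```text
tcp az -0.9991336185392534 r 0.06481462970044548 F [-0.4 -1.3  5.9] remaining to -3.25: 2.250866381460747
[[-0.136 -0.104 -0.   ]
 [-0.125 -0.118 -0.   ]
 [-0.112 -0.13  -0.001]
 [-0.099 -0.14  -0.001]
 [-0.084 -0.149 -0.001]
 [-0.069 -0.157 -0.001]
 [-0.052 -0.163 -0.001]
 [-0.036 -0.168 -0.001]
 [-0.019 -0.17  -0.001]
 [-0.001 -0.171 -0.001]
 [ 0.016 -0.171 -0.001]
 [ 0.033 -0.168 -0.001]
 [ 0.05  -0.164 -0.001]
 [ 0.066 -0.158 -0.001]
 [ 0.082 -0.151 -0.001]
 [ 0.096 -0.142 -0.001]
 [ 0.11  -0.131 -0.001]
 [ 0.123 -0.12  -0.001]
 [ 0.134 -0.107 -0.001]
 [ 0.144 -0.093 -0.001]
 [ 0.153 -0.078 -0.   ]
 [ 0.16  -0.062 -0.   ]]
```

Request:
carry_out:
  moves:
    - [[0,0,0,-0.14,-0.1,0,-1],[0,0,0,-0.13,-0.12,0,-1],[0,0,0,-0.11,-0.13,0,-1],[0,0,0,-0.1,-0.14,0,-1],[0,0,0,-0.08,-0.15,0,-1],[0,0,0,-0.07,-0.16,0,-1],[0,0,0,-0.05,-0.16,0,-1],[0,0,0,0,0,0,-1]]

```text
time: 4.25
tool_pos: [0.5082, -0.2252, 0.1218]
tool_rot: [0.005, 0.841, 0.541, -0.002]
contact_force: [-3.6, -14.4, 4.4]
gripper_width: 0.265
```

```bash
python3 -c "
from arc import *
arc(-3.25,15)
print(state()['gripper_width'],state()['tool_pos'])"
```

```text
tcp az -1.7583741657797254 r 0.06841200892257565 F [ -3.6 -14.4   4.4] remaining to -3.25: 1.4916258342202746
[[-0.032 -0.166 -0.001]
 [-0.015 -0.168 -0.001]
 [ 0.002 -0.169 -0.001]
 [ 0.018 -0.168 -0.001]
 [ 0.035 -0.165 -0.001]
 [ 0.051 -0.161 -0.001]
 [ 0.067 -0.155 -0.002]
 [ 0.082 -0.148 -0.002]
 [ 0.096 -0.139 -0.002]
 [ 0.11  -0.129 -0.002]
 [ 0.122 -0.117 -0.002]
 [ 0.133 -0.104 -0.002]
 [ 0.143 -0.091 -0.002]
 [ 0.151 -0.076 -0.002]
 [ 0.158 -0.061 -0.002]]
0.26498055787579256 [ 0.50824254 -0.22521198  0.1218323 ]
```

Request:
carry_out:
  moves:
    - [[0,0,0,-0.06,-0.16,0,-1],[0,0,0,-0.04,-0.17,0,-1],[0,0,0,0,-0.17,0,-1],[0,0,0,0.02,-0.17,0,-1],[0,0,0,0.035,-0.165,0,-1],[0,0,0,0.05,-0.16,0,-1],[0,0,0,0.067,-0.155,0,-1],[0,0,0,0,0,0,-1]]

```text
time: 4.92
tool_pos: [0.4649, -0.2027, 0.1218]
tool_rot: [0.002, 0.841, 0.541, -0.005]
contact_force: [-16.9, -11.6, 13.5]
gripper_width: 0.262
```

```bash
python3 -c "
from arc import *
arc(-3.25,8)
print(state()['gripper_width'],state()['tool_pos'])"
```

```text
tcp az -2.4684779647714987 r 0.07172251606888377 F [-16.9 -11.6  13.5] remaining to -3.25: 0.7815220352285013
[[ 0.082 -0.144 -0.001]
 [ 0.096 -0.135 -0.001]
 [ 0.109 -0.125 -0.001]
 [ 0.121 -0.114 -0.001]
 [ 0.131 -0.102 -0.001]
 [ 0.14  -0.089 -0.001]
 [ 0.148 -0.074 -0.002]
 [ 0.155 -0.06  -0.002]]
0.2623091100282424 [ 0.46492133 -0.20271356  0.12179558]
```

Run:
```python
from h import *
from scipy.optimize import least_squares
P=np.array([[.556,-.2125],[.5082,-.2252],[.4649,-.2027]])
for rr in(.066,.068,.070):
    c=least_squares(lambda a:np.hypot(*(P-a).T)-rr,[.52,-.158]);print(rr,c.x,c.fun,np.arctan2(P[:,1]-c.x[1],P[:,0]-c.x[0]))
from plant import grab_frame
for n in("scene","top"):
    f=grab_frame(n);np.savez(f"/tmp/{n}3.npz",**f);analyse(f,n)
    im=f["frame"][90:290,60:300] if n=="scene" else f["frame"][60:230,270:390]
    cv2.imwrite(f"pics/{n}3.png",cv2.resize(im[:,:,::-1],None,fx=2.5 if n=="scene" else 3.5,fy=2.5 if n=="scene" else 3.5,interpolation=2))
```

```text
0.066 [ 0.51557292 -0.159998  ] [ 0.00026318 -0.00038247  0.00026617] [-0.91461116 -1.68339616 -2.44135272]
0.068 [ 0.51582516 -0.15763315] [ 2.85784564e-06 -4.24834689e-06  2.89073763e-06] [-0.93876911 -1.68317447 -2.41714807]
0.07 [ 0.51607543 -0.15528709] [-0.00023405  0.00035508 -0.00023677] [-0.96153192 -1.68296975 -2.39433993]
scene axis [ 0.52323574 -0.15692041] n 1173 zmax 0.09484449001637792
pointer [ 0.42166112 -0.14600712  0.07546295] 148 dist 0.10215920422382242
handle all [ 0.4787241  -0.19423671  0.1453828 ] 156 top [ 0.47894819 -0.19530649  0.16555827] 56 ext [0.01827142 0.06501507 0.064638  ]
az pointer 3.0345620724077986 az handle -2.42745633949808 cw angle 5.462018411905879 rad 0.058607831701709336
top axis [ 0.52006735 -0.15805049] n 413 zmax 0.09661582081094608
pointer [nan nan nan] 0 dist nan
handle all [ 0.46443118 -0.18665619  0.14475077] 12 top [ 0.46524003 -0.17975278  0.16698902] 5 ext [0.01010001 0.02173627 0.06270605]
az pointer nan az handle -2.76468648769535 cw angle nan rad 0.05896629607823471h.py:18: RuntimeWarning: Mean of empty slice.
  pp=W[ye];pc=pp.mean(0);print("pointer",pc,len(pp),"dist",np.hypot(*(pc[:2]-r)))
  ret = um.true_divide(
```

View pics/scene3.png

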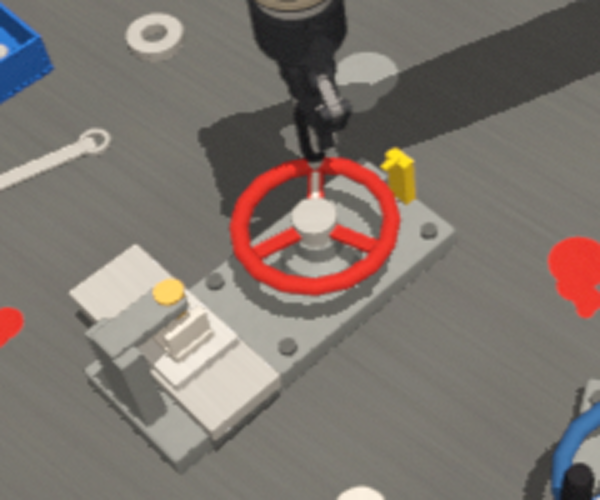

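View pics/top3.png

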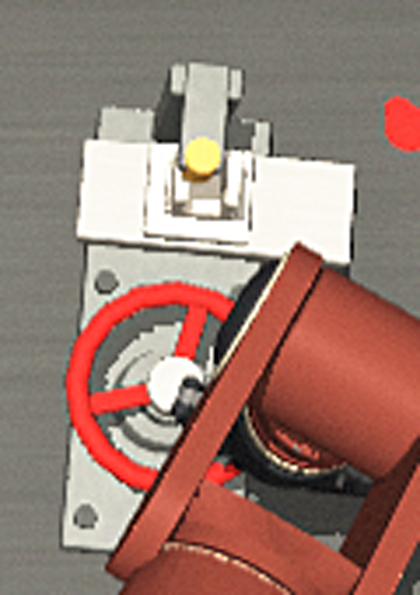

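```bash
python3 -c "
from arc import *
arc(-3.12,7,None,(.516,-.1576))"
```

```text
tcp az -2.41537936844584 r 0.06815828636069506 F [-16.7 -13.3  12.9] remaining to -3.25: 0.8346206315541602
[[ 0.077 -0.153 -0.001]
 [ 0.092 -0.144 -0.001]
 [ 0.106 -0.134 -0.001]
 [ 0.119 -0.123 -0.001]
 [ 0.131 -0.11  -0.001]
 [ 0.141 -0.096 -0.001]
 [ 0.15  -0.082 -0.001]]
```

Request:
carry_out:
  moves:
    - [[0,0,0,0.05,-0.165,0,-1],[0,0,0,0.065,-0.155,0,-1],[0,0,0,0.1,-0.135,0,-1],[0,0,0,0.12,-0.125,0,-1],[0,0,0,0.13,-0.11,0,-1],[0,0,0,0.14,-0.1,0,-1],[0,0,0,0.15,-0.08,0,-1],[0,0,0,0,0,0,-1]]

```text
time: 5.68
tool_pos: [0.4477, -0.1568, 0.1218]
tool_rot: [-0.0, 0.84, 0.542, -0.001]
contact_force: [-9.2, 1.1, 14.9]
gripper_width: 0.267
```

Run:
```python
from arc import *
from plant import grab_frame
arc(-3.25,3,None,(.516,-.1576))
print(state()['tool_pos'],state()['gripper_width'])
for n in("scene","wrist"):
    f=grab_frame(n);np.savez(f"/tmp/{n}4.npz",**f)
    im=f["frame"][130:230,110:210] if n=="scene" else f["frame"]
    k=6 if n=="scene" else 1.5
    cv2.imwrite(f"pics/{n}4.png",cv2.resize(im[:,:,::-1],None,fx=k,fy=k,interpolation=2))
```

```text
tcp az -3.152700823336255 r 0.068332469174883 F [-9.2  1.1 14.9] remaining to -3.25: 0.09729917666374499
[[ 0.051 -0.021 -0.   ]
 [ 0.051 -0.02  -0.   ]
 [ 0.052 -0.018 -0.   ]]
[ 0.44767175 -0.15684097  0.12178199] 0.2671337900862459
```

View pics/scene4.png

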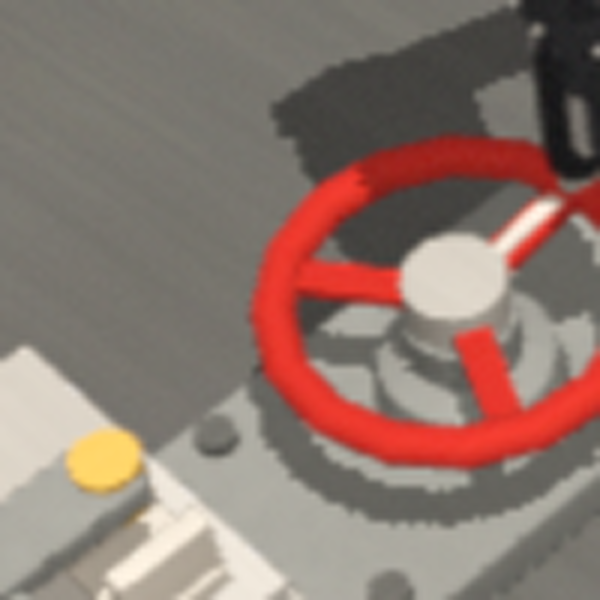

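View pics/wrist4.png

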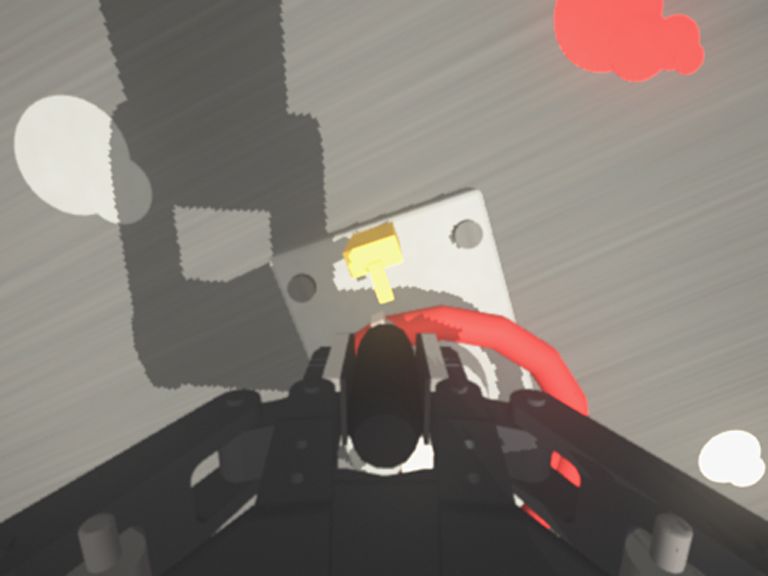

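```bash
cat > sp.py <<'E'
from h import *
def spokes(f,c,tag,Zlo=.078,Zhi=.1):
    W=cloud(f);hsv=cv2.cvtColor(np.ascontiguousarray(f["frame"]),cv2.COLOR_RGB2HSV);h,s,v=hsv[...,0],hsv[...,1],hsv[...,2]
    X,Y,Z=W[...,0]-c[0],W[...,1]-c[1],W[...,2];d=np.hypot(X,Y);az=np.arctan2(Y,X)
    m=((h<8)|(h>172))&(s>140)&(d>.026)&(d<.052)&(Z>Zlo)&(Z<Zhi)&(f["z_map"]>0)
    m2=(s<90)&(v>120)&(d>.026)&(d<.052)&(Z>Zlo)&(Z<Zhi)&(f["z_map"]>0)
    m=m.astype(bool)
    zz=np.median(Z[m]); 
    ph=np.angle(np.exp(3j*az[m|m2]).mean())/3
    print(tag,"n",m.sum(),m2.sum(),"z",zz,"spoke az mod120:",[round(ph+k*2*np.pi/3,3) for k in(-2,-1,0,1)])
    hist,e=np.histogram(az[m|m2],36,(-np.pi,np.pi));print({round((e[i]+.0873),2):int(hist[i]) for i in range(36) if hist[i]>3})
    wl=az[m2];print("white az",np.angle(np.exp(1j*wl).mean()) if len(wl) else None)
    ye=(h>18)&(h<35)&(s>130)&(d<.13)&(d>.07)&(Z>.05)&(Z<.11)
    for lo in(.05,.08,.085):
        k=ye&(Z>lo); 
        if k.sum(): print("pointer Z>",lo,k.sum(),np.arctan2(Y[k].mean(),X[k].mean()),d[k].min(),d[k].max())
E
python3 - <<'E'
from sp import *
for n in("scene0","scene3","scene4","top0"):
    f=dict(np.load(f"/tmp/{n}.npz"));spokes(f,(.5233,-.1567) if n[0]=="s" else (.5207,-.1591),n)
E
```

```text
scene0 n 153 32 z 0.08871487498463526 spoke az mod120: [np.float64(-5.214), np.float64(-3.119), np.float64(-1.025), np.float64(1.069)]
{np.float64(-3.05): 30, np.float64(-2.88): 9, np.float64(-1.31): 4, np.float64(-1.13): 27, np.float64(-0.96): 31, np.float64(0.96): 26, np.float64(1.13): 28, np.float64(1.31): 7, np.float64(3.05): 22}
white az -1.1339933258760917
pointer Z> 0.05 149 3.038481628308792 0.08570835859855029 0.11469447999681115
pointer Z> 0.08 71 3.0591612850612386 0.08570835859855029 0.11469447999681115
pointer Z> 0.085 58 3.0600882928462996 0.08570835859855029 0.11250514902810829
scene3 n 156 20 z 0.0884119594613898 spoke az mod120: [np.float64(-4.51), np.float64(-2.416), np.float64(-0.321), np.float64(1.773)]
{np.float64(-2.53): 9, np.float64(-2.36): 18, np.float64(-2.18): 5, np.float64(-0.61): 11, np.float64(-0.44): 26, np.float64(-0.26): 34, np.float64(1.66): 25, np.float64(1.83): 29, np.float64(2.01): 17}
white az -2.3977484430578175
pointer Z> 0.05 153 3.03753806618025 0.08590758849406442 0.11327278314937249
pointer Z> 0.08 74 3.0546220902338828 0.08590758849406442 
[... 541 characters left out ...]
0635739414 0.1127567473128159
pointer Z> 0.085 54 3.066039767141493 0.08668140635739414 0.11271452997212636
top0 n 147 34 z 0.0902640973566664 spoke az mod120: [np.float64(-5.222), np.float64(-3.128), np.float64(-1.033), np.float64(1.061)]
{np.float64(-3.05): 25, np.float64(-2.88): 9, np.float64(-1.13): 24, np.float64(-0.96): 28, np.float64(-0.79): 6, np.float64(0.79): 4, np.float64(0.96): 29, np.float64(1.13): 28, np.float64(3.05): 24}
white az -1.0144370900807362
pointer Z> 0.05 82 3.029136930493984 0.08399510733707337 0.10861273811337994
pointer Z> 0.08 64 3.038069265286964 0.08399510733707337 0.10853663142294057
pointer Z> 0.085 57 3.03887394566587 0.08399510733707337 0.10838597050452646
```

Run:
```python
from sp import *
for n,c in(("top0",(.5207,-.1591)),("scene0",(.5233,-.1567))):
    f=dict(np.load(f"/tmp/{n}.npz"));W=cloud(f);X,Y,Z=W[...,0]-c[0],W[...,1]-c[1],W[...,2]
    near=(abs(X)<.3)&(abs(Y)<.15)
    hz,e=np.histogram(Z[near],60,(0,.18));print({round(e[i]+.0015,4):int(hz[i]) for i in range(60) if hz[i]>60})
    # base plate edges: front part
    for zlo,zhi,xr in((.012,.03,(-.15,.05)),(.008,.03,(-.15,.25))):
        k=near&(Z>zlo)&(Z<zhi)&(X>xr[0])&(X<xr[1])
        L=[];Rr=[]
        for x in np.arange(-.10,.06,.006):
            kk=k&(X>x)&(X<x+.006)
            if kk.sum()>5:L.append((x+.003,np.percentile(Y[kk],98)));Rr.append((x+.003,np.percentile(Y[kk],2)))
        for q in(L,Rr):
            q=np.array(q)
            if len(q)>5:
                pf=np.polyfit(q[:,0],q[:,1],1);rs=q[:,1]-np.polyval(pf,q[:,0]);g=abs(rs)<.004;pf=np.polyfit(q[g,0],q[g,1],1);print(n,"edge az",np.pi+np.arctan(pf[0]),pf[1],len(q),g.sum())
    hsv=cv2.cvtColor(np.ascontiguousarray(f["frame"]),cv2.COLOR_RGB2HSV)
    b=(hsv[...,0]>15)&(hsv[...,0]<35)&(hsv[...,1]>110)&near&(X>.08)&(Z>.1)
    print("bush",X[b].mean(),Y[b].mean(),Z[b].mean(),b.sum(),"az+pi",np.pi+np.arctan2(Y[b].mean(),X[b].mean()))
```

```text
{np.float64(0.0015): 8870, np.float64(0.0045): 3926, np.float64(0.0075): 317, np.float64(0.0255): 79, np.float64(0.0285): 675, np.float64(0.0315): 1408, np.float64(0.0345): 639, np.float64(0.0375): 168, np.float64(0.0405): 83, np.float64(0.0435): 75, np.float64(0.0465): 137, np.float64(0.0495): 579, np.float64(0.0525): 788, np.float64(0.0555): 245, np.float64(0.0615): 74, np.float64(0.0645): 175, np.float64(0.0675): 125, np.float64(0.0765): 97, np.float64(0.0795): 65, np.float64(0.0855): 74, np.float64(0.0885): 295, np.float64(0.0915): 534, np.float64(0.0945): 488, np.float64(0.0975): 197, np.float64(0.1005): 121, np.float64(0.1035): 70, np.float64(0.1335): 65, np.float64(0.1365): 172, np.float64(0.1395): 133}
top0 edge az 2.8484986409405346 0.048098660556223416 24 8
top0 edge az 3.095137406628369 -0.056603660545252815 24 9
top0 edge az 2.895169921377514 0.05473025560788985 26 11
top0 edge az 3.1397170838424837 -0.05661295971089649 26 9
bush 0.14774697543189755 -0.016311474426282654 0.13845409719601504 89 az+pi 3.031636533029353
{np.float64(0.0015): 8420, np.float64(0.0045): 1108, np
[... 394 characters left out ...]
08, np.float64(0.0555): 124, np.float64(0.0585): 75, np.float64(0.0615): 143, np.float64(0.0645): 204, np.float64(0.0675): 69, np.float64(0.0735): 65, np.float64(0.0825): 113, np.float64(0.0855): 224, np.float64(0.0885): 468, np.float64(0.0915): 642, np.float64(0.0945): 329, np.float64(0.0975): 171, np.float64(0.1005): 97, np.float64(0.1035): 85, np.float64(0.1275): 72, np.float64(0.1305): 99, np.float64(0.1335): 147, np.float64(0.1365): 261, np.float64(0.1395): 124}
scene0 edge az 3.036216841721109 0.0625440486429868 25 25Traceback (most recent call last):
  File "<stdin>", line 16, in <module>
    raise TypeError("expected non-empty vector for x")
TypeError: expected non-empty vector for x
```

The spoke is at azimuth about 3.115 and the pointer direction about 3.04, so about 0.07 rad is left. I'll do that, then check.

Request:
carry_out:
  moves:
    - [[0,0,0,0.045,-0.03,0,-1],[0,0,0,0.05,-0.03,0,-1],[0,0,0,0,0,0,-1],[0,0,0,0,0,0,-1]]

```text
time: 6.12
tool_pos: [0.4478, -0.1531, 0.1218]
tool_rot: [0.001, 0.841, 0.542, -0.001]
contact_force: [-6.3, -0.4, 12.7]
gripper_width: 0.266
```

Run:
```python
from arc import *
from sp import *
from plant import grab_frame
arc(-3.25,3,None,(.516,-.1576))
f=grab_frame("scene");np.savez("/tmp/scene5.npz",**f);spokes(f,(.5233,-.1567),"s5")
```

```text
tcp az -3.207896523372916 r 0.0683613972315951 F [-6.3 -0.4 12.7] remaining to -3.25: 0.042103476627084024
[[ 0.022 -0.008 -0.   ]
 [ 0.023 -0.008 -0.   ]
 [ 0.023 -0.008 -0.   ]]
s5 n 155 31 z 0.08853702444495226 spoke az mod120: [np.float64(-3.226), np.float64(-1.132), np.float64(0.962), np.float64(3.057)]
{np.float64(-3.05): 20, np.float64(-1.31): 25, np.float64(-1.13): 35, np.float64(-0.96): 9, np.float64(0.79): 11, np.float64(0.96): 29, np.float64(1.13): 18, np.float64(2.88): 4, np.float64(3.05): 31}
white az -3.112815990363315
pointer Z> 0.05 144 3.028602666989461 0.08540439976935299 0.11337573816902498
pointer Z> 0.08 66 3.043158481504397 0.08540439976935299 0.11337573816902498
pointer Z> 0.085 48 3.0529824922945874 0.08540439976935299 0.11337573816902498
```

Request:
carry_out:
  moves:
    - [[0,0,0,0.015,-0.015,0,-1],[0,0,0,0,0,0,-1],[0,0,0,0,0,0,-0.3],[0,0,0,0,0,0,0.2],[0,0,0,0,0,0,1],[0,0,0,0,0,0,1],[0,0,0,0,0,0,1],[0,0,0,0,0,0,1]]

```text
time: 6.83
tool_pos: [0.4473, -0.1513, 0.1189]
tool_rot: [-0.0, 0.841, 0.542, -0.0]
contact_force: [0.6, -0.1, 0.6]
gripper_width: 0.999
```

Request:
carry_out:
  moves:
    - [[0,0,0,0,0,-0.3,1],[0,0,0,0,0,-0.6,1],[0,0,0,0,0,-0.6,1],[0,0,0,0,0,-0.6,1],[0,0,0,0,0,-0.6,1],[0,0,0,0,0,-0.6,1],[0,0,0,0,0,-0.6,1],[0,0,0,0,0,-0.5,1]]

```text
time: 7.5
tool_pos: [0.4478, -0.1516, 0.2985]
tool_rot: [0.001, 0.841, 0.542, 0.001]
contact_force: [0.8, 0.8, 0.5]
gripper_width: 0.997
```

Request:
carry_out:
  moves:
    - [[0,0,0,-0.8,0.37,0,1],[0,0,0,-0.8,0.37,0,1],[0,0,0,-0.8,0.37,0,1],[0,0,0,-0.8,0.37,0,1],[0,0,0,-0.8,0.37,0,1],[0,0,0,-0.8,0.37,0,1],[0,0,0,-0.8,0.37,0,1],[0,0,0,0,0,0,1]]

```text
time: 8.17
tool_pos: [0.4484, -0.4033, 0.2952]
tool_rot: [0.0, 0.842, 0.54, -0.001]
contact_force: [-0.6, 0.8, -1.0]
gripper_width: 0.998
```

Run:
```python
from sp import *
from plant import grab_frame
for n,c in(("scene",(.5233,-.1567)),("top",(.5207,-.1591))):
    f=grab_frame(n);np.savez(f"/tmp/{n}6.npz",**f);spokes(f,c,n)
    try: analyse(f)
    except Exception as e: print(e)
    im=f["frame"][130:280,90:250] if n=="scene" else f["frame"][60:230,270:390]
    cv2.imwrite(f"pics/{n}6.png",cv2.resize(im[:,:,::-1],None,fx=3.5,fy=3.5,interpolation=2))
```

```text
scene n 159 32 z 0.08845351355666686 spoke az mod120: [np.float64(-3.231), np.float64(-1.137), np.float64(0.958), np.float64(3.052)]
{np.float64(-3.05): 18, np.float64(-1.31): 22, np.float64(-1.13): 37, np.float64(-0.96): 9, np.float64(0.79): 14, np.float64(0.96): 33, np.float64(1.13): 18, np.float64(2.88): 6, np.float64(3.05): 30}
white az -3.0928368538284725
pointer Z> 0.05 152 3.0367718317065235 0.08580812061969513 0.11429716905050018
pointer Z> 0.08 72 3.0565536542483 0.08580812061969513 0.11429716905050018
pointer Z> 0.085 52 3.060110999930912 0.08580812061969513 0.1117420556193367
 axis [ 0.52394573 -0.15617031] n 1096 zmax 0.09482771554240355
pointer [ 0.42164555 -0.14555128  0.07535476] 145 dist 0.1028498473818466
handle all [ 0.45796714 -0.148952    0.14373224] 212 top [ 0.45587386 -0.15106537  0.16235946] 75 ext [0.02233781 0.02004083 0.05757077]
az pointer 3.038160461967883 az handle 3.0667394420293697 cw angle -0.028578980061486625 rad 0.06826302100330732
top n 145 23 z 0.0901267710734166 spoke az mod120: [np.float64(-3.23), np.float64(-1.135), np.float64(0.959), np.float
[... 160 characters left out ...]
.13): 16, np.float64(2.88): 13, np.float64(3.05): 23}
white az 3.1015416721993065
pointer Z> 0.05 78 3.032321495674596 0.08378671824187177 0.1086945041723141
pointer Z> 0.08 62 3.0397514573953544 0.08378671824187177 0.1082867619428263
pointer Z> 0.085 53 3.0470544738117993 0.08378671824187177 0.10809217547209381
 axis [ 0.52126922 -0.15867652] n 1005 zmax 0.09666399508571355
pointer [ 0.41980904 -0.14761237  0.08010519] 45 dist 0.10206166536891406
handle all [ 0.45115577 -0.15195867  0.1551694 ] 110 top [ 0.45256714 -0.15391479  0.1643813 ] 76 ext [0.02254945 0.02307208 0.05954783]
az pointer 3.032972654322224 az handle 3.0723934342707317 cw angle -0.03942077994850779 rad 0.06886689199676453
```

View pics/scene6.png

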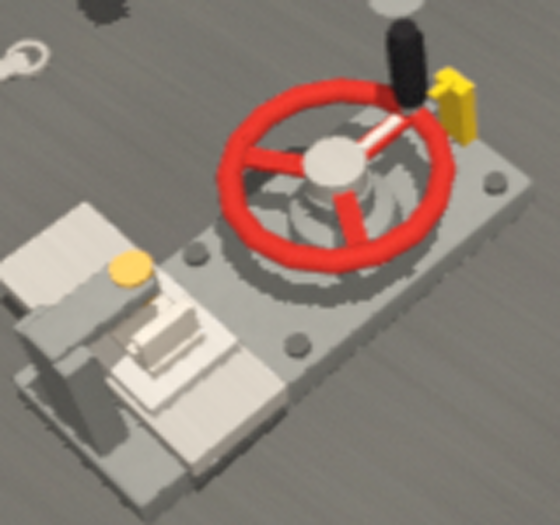

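View pics/top6.png

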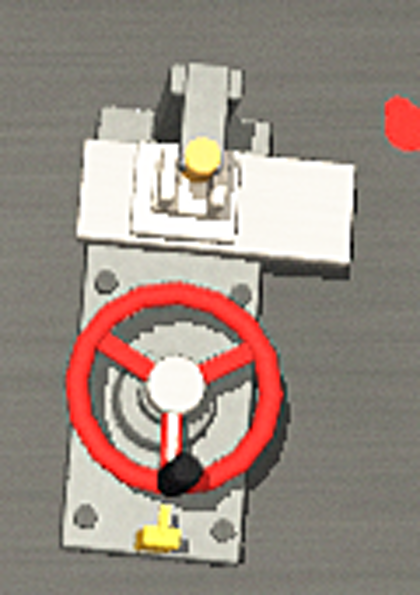

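The handle now stands at the pointer, and the fork sits under the bush at crop pixel (203,160). Estimates of the remaining error run from -0.01 to -0.035 rad. A wrist view from above will show whether to trim it.

Request:
carry_out:
  moves:
    - [[0,0,0,0.8,0,0,1],[0,0,0,0.8,0,0,1],[0,0,0,0.8,0,0,1],[0,0,0,0.8,0,0,1],[0,0,0,0.8,0,0,1],[0,0,0,0.8,0,0,1],[0,0,0,0.7,0,0,1],[0,0,0,0,0,0,1]]

```text
time: 8.93
tool_pos: [0.5415, -0.1923, 0.2963]
tool_rot: [-0.0, 0.839, 0.545, 0.001]
contact_force: [-0.1, 0.4, 0.5]
gripper_width: 1.0
```

Run:
```python
from sp import *
from plant import state,grab_frame
from scipy.spatial.transform import Rotation as R
s=state();f=grab_frame("wrist")
q=s["tool_rot"];T=np.eye(4);T[:3,:3]=R.from_quat([*q[1:],q[0]]).as_matrix();T[:3,3]=s["tool_pos"]
f["world_from_camera"]=T@f["hand_eye"];print(s["time"],s["tool_pos"])
np.savez("/tmp/w7.npz",**f)
cv2.imwrite("pics/w7.png",cv2.resize(f["frame"][:,:,::-1],None,fx=1.5,fy=1.5,interpolation=2))
try: r,_=analyse(f)
except Exception as e:print(e)
spokes(f,r,"w")
print(f["K"])
```

```text
8.9333 [ 0.5414549  -0.19231653  0.29632578]
 axis [ 0.52009444 -0.15960559] n 3643 zmax 0.09320661190356397
pointer [nan nan nan] 0 dist nan
handle all [ 0.45977122 -0.15943684  0.15880196] 68 top [ 0.45961589 -0.1592017   0.15938623] 63 ext [0.01883538 0.01724463 0.02270706]
az pointer nan az handle 3.134914404580638 cw angle nan rad 0.060479905794590685
w n 494 142 z 0.08846324679273473 spoke az mod120: [np.float64(-3.223), np.float64(-1.129), np.float64(0.966), np.float64(3.06)]
{np.float64(-3.05): 51, np.float64(-1.31): 42, np.float64(-1.13): 102, np.float64(-0.96): 61, np.float64(0.79): 62, np.float64(0.96): 112, np.float64(1.13): 47, np.float64(2.88): 37, np.float64(3.05): 120}
white az 3.0695937909448925
pointer Z> 0.05 81 3.0484519949432283 0.08771167658065426 0.09971106668578913
pointer Z> 0.08 34 3.055315363335732 0.08771167658065426 0.09971106668578913
pointer Z> 0.085 22 3.059929407353597 0.08771167658065426 0.09971106668578913
[[275.46611065   0.         256.43597105]
 [  0.         275.46611065 189.34309614]
 [  0.           0.           1.        ]]h.py:18: RuntimeWarning: Mean of empty slice.
  pp=W[ye];pc=pp.mean(0);print("pointer",pc,len(pp),"dist",np.hypot(*(pc[:2]-r)))
  ret = um.true_divide(
```

View pics/w7.png

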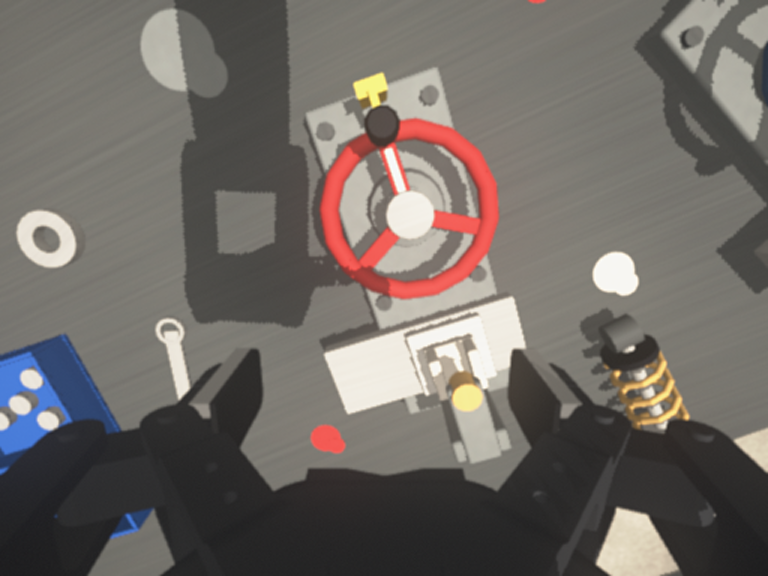

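In the wrist view the white line from the hub (410,215) through (390,150) extrapolates to the pointer at (372,90), so they are aligned. One last check that the blue wheel is unchanged, then I'll hand in.

Run:
```python
import numpy as np
a=np.load("/tmp/top0.npz")["frame"][70:215,110:215].astype(int);b=np.load("/tmp/top6.npz")["frame"][70:215,110:215].astype(int)
print("blue changed px",(abs(a-b).max(-1)>60).sum())
from plant import ticket,state
s=state();print(s["time"],s["contact_force"],abs(s["joint_vel"]).max())
print(ticket.job_done())
```

```text
blue changed px 0
8.9833 [0.77227645 0.03218113 0.10231172] 0.053746914673900546
the job is handed in; nothing more can be done
None
```

I gripped the red crank handle and carried it about 2.2 rad clockwise until the white line met the yellow pointer. Then I let go, lifted clear and handed the job in at about 9.0 s with the robot touching nothing.

**Alignment:** The spokes give the line at azimuth 3.052–3.060 rad in all three cameras. The pointer measures 3.03–3.06 rad, so the wheel is about 0.01–0.03 rad short of the pointer at most. In the wrist picture the line runs straight on to the pointer.

**Check that disagreed:** The position of the handle's top suggested a slightly larger shortfall, 0.03–0.04 rad. I trusted the spokes more and did not trim further.

**Fork and blue wheel:** The fork appears under the bush in the top view. Blue handwheel: no pixels differ between the top pictures taken at the start and after release.

**Forces:** The highest tool force I read was about 25 N, while carrying the handle round.

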